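# Bundle three wax sticks in the cut-off jig and feed them to the 50 mm mark

### The arm

A 6-joint arm with a two-finger parallel gripper is mounted at the origin on the work surface. World frame = base frame: x ahead of the robot, y to its left, z up, the work surface at z = 0. Lengths are in mm, angles in rad, forces in N, time in s.
With the tool pointing down it reaches from about 300 to 775 mm from the base axis. Payload 14.6 kg.
Tool frame: the origin (TCP) lies midway between the tips of the shut fingers; the grasp point (between the pads) lies behind it (manip.grip_depth is the z of the grasp point in the tool frame, in mm); z points along the fingers, y is the line along which they close (so a half turn about z gives the same grasp; the last joint's range is limited). The gripper opens to 94 mm and grips with 3 to 60 N. Pads are 16 mm wide; open, the fingers measure 119 mm over their backs; the gripper's body (75 mm by 177 mm) begins 78 mm behind the grasp point.
Start: joints at [-1.276, 0.3, 1.521, -0, 1.321, -0.067], TCP at [194.67, -514.386, 205.446] pointing down, gripper open.
Joint ranges: [-3.03, 3.03], [-0.79, 2.21], [0.23, 2.52], [-1.04, 4.18], [0, 3.07], [-2.55, 2.55]. Speed limits (rad/s): [2.22, 2.22, 2.57, 3.14, 3.14, 3.14].

### API

Orientations are given as [roll, pitch, yaw] about the fixed x, y, z axes, in that order (R = Rz(yaw) Ry(pitch) Rx(roll)).
In Python, from cell import manip gives the robot as it stands.
- The arm moves only by the tool pendant, called after "Emit:" as name(argument=value, ...), one argument or row to a line, values as JSON. Schema: {"type":"object","properties":{"moves":{"type":"array","items":{"type":"object","properties":{"trans":{"type":"array","items":{"type":"number"},"minItems":3,"maxItems":3},"rot":{"type":"array","items":{"type":"number"},"minItems":3,"maxItems":3}},"additionalProperties":false},"minItems":1,"maxItems":5},"jaw":{"type":"number"},"grip_n":{"type":"number"},"only":{"type":"string"},"quiet":{"type":"boolean"},"lines":{"type":"string"}},"required":["moves"],"additionalProperties":false}. moves is a list of rows, 1 to 5 of them, each an object with the fields trans (a list: dx, dy, dz in a scale on which 1.0 is 800 mm), rot (a list: a rotation vector rx, ry, rz in shares of pi rad (1.0 is pi rad)); a field left out counts as zero; each row is the pose to reach, as a shift and turn from the pose commanded when the call began, along the tool's axes at that moment; what a row does not reach only later rows make up. A row lasts 1/10 s, in which the tool goes at most 50 mm and 0.15 rad, less where a joint would pass 70% of its speed; a pose out of reach is approached as far as the arm can. jaw is the finger opening in mm, set as the call begins (left out keeps the last). The fingers move at their own pace and stop on an object; grip_n is the grip in N (left out, the last holds). Time passes only in rows, so rows that do not move let the fingers close. The tool returns the time, the measured TCP pose, the force, the opening and the grip force at its end. only (a regular expression) keeps the lines of the reply that match it, lines (a string "A,B") keeps lines A to B, and quiet returns only ok. Shift and turn numbers lie between -1 and 1, and a call with a number outside is refused. Input that does not fit is refused with a message, and nothing moves.
- manip.read_state(): the state, without advancing time (a new reading comes with each control period).
- manip.camera(name): name is "side" or "top" or "wrist"; returns (picture, depth): 420x560x3 uint8, red, green, blue; 420x560 float32, mm along the optical axis (not along the pixel's ray), 0 where there is no reading.
- manip.camera_info(name): a dict with "K" (3x3 intrinsics, pixels), "dist" ([k1, k2, p1, p2, k3] as OpenCV has them; the pictures are not rectified), "rvec" (rotation vector, rad) and "tvec" (3), from world to camera coordinates, as OpenCV has them; the wrist camera has in their place "mount" (4x4, takes a point from camera to tool coordinates, whose origin is the TCP and whose axes are the flange's). Camera axes: x right, y down, z forward; pixel columns grow to the right and rows downward; lengths in mm; the calibration is good to about 2 mm. A picture is of the moment at which its call begins: read the wrist's pose just before it. camera_info takes no time and is no camera call.
- manip.sign_off(): hands the job in; it is judged then, once.
The state is a dict: "clock": time; "joints": joint angles; "qd": joint speeds; "effort": joint torques, N m; "eef_pos": TCP position; "eef_rot": TCP orientation; "wrist_force": force on the tool from outside, world axes, zero at the start; "moment": the same for the moment, N m; "finger_gap": finger opening in mm; "finger_force": force on a finger pad.
Only numpy, scipy, OpenCV 4.12 (cv2) and the standard library are available. Lean on these libraries where they do the work, as an engineer would, in place of code of your own. Each camera call takes 0.05 s, during which the arm holds its last target. There are 200 camera calls.

### The job

Lay the stick of carving wax that lies loose on the bench in the groove on top of the two in the cut-off jig, its ends level with theirs; set it down, do not drop it. Then squeeze the lock button in the feed arm's head and, with it in, push the arm out of its sleeve to the 50 mm mark (the first full-width line at the sleeve's mouth), so that its plate pushes all three sticks along together for the saw, and finish still holding the head squeezed there, not letting go. Leave the other things on the bench where they are.

Things in the scene. Friction and masses are not known exactly. Their poses are not given: they have to be found in the camera images.
- saw_jig: the cut-off jig, fixed to the bench: beech base 120 x 480 x 12 mm, long side along the jig's y axis, which points from the saw guide to the sleeve; x across it, z up. Origin on the bench; jig figures are in mm from here in its axes (base spans y -140 to 340). Saw guide: four steel posts at x +-34 to +-48, y -65 to -35, up to z 78; the sticks run between them
- cradle (a point): middle of the cradle floor, jig (0, -22, 14) mm: an aluminium channel 55.5 mm wide inside, its walls 18 mm high and 4 mm thick, running along the jig's y from -130 to 85. Two wax sticks lie in it side by side
- sleeve_mouth (a point): mouth of the fixed sleeve, jig (0, 152, 40) mm, the edge at which the scale is read; the sleeve is a square tube 26 x 26 mm that runs from here along the jig's +y to y 336. The feed arm slides out of it towards -y, to the cradle
- feed_arm (a joint): how far the feed arm is out of its sleeve, m (= scale reading): 0 in, 0.09 fully out, moving along the jig's -y. Dark lines on top of the 16 mm tube: short each 5 mm, half width each 10, thick full-width at 50, hidden in the sleeve until it comes out. Button out: a pin locks the arm, in a hole each 10 mm. Button in: it slides at 2 N, stays, no spring. It starts locked at 0 to 1 mm
- feed_head: the head on the arm's end, moving with it; axes as the jig's, origin at the centre of the pusher plate's face that looks to -y, 40 mm above the bench (jig y = 100 mm - extension). Steel plate 53 wide (x), 8 thick, z -22 to +24 mm; behind it the black grip block 30 wide (x +-15), y +8 to +48, z -10 to +40 mm. The plate pushes the sticks' ends
- head_grip (a point): middle of the grip block at the button's height, where to grasp it: 28 mm behind the plate's face (+y), 24 mm above the head's origin, 64 mm above the bench; the block's top is 16 mm higher. Fingers close across the jig (its x)
- lock_button (a joint): travel of the lock button, m: 0 out (arm locked), 0.006 fully in (arm free, as from about 4 mm). A metal push plate 24 (y) x 20 mm high on the +x side of the grip block at the grip point's height, its face 23 mm from the block's middle when out, 17 mm in: the head is 38 mm across there, 32 mm when squeezed. Spring 9 to 13 N; it springs out when let go
- wax_a: green carving-wax stick lying in the cradle on its -x side: a cylinder 27 mm in diameter, 150 mm long, about 80 g, with a dark bore seen in its ends; origin at the middle of its axis, x axis along it. Its near end stands about 20 mm clear of the pusher plate at the start
- wax_b: the same, lying beside it in the cradle on the +x side, ends level with wax_a; both axes at jig z 27.5 mm
- wax_c: the loose stick, same size, lying on the bench between the robot and the jig; origin at the middle of its axis (13.5 mm up), x axis along it. Saddled on the other two its axis comes to jig x 0, z about 51 mm, its top to 64 mm
- spool: white plastic wire spool, standing; two 68 mm flanges, 56 mm high; origin centre of underside (leave alone)
- oak_block: dark wooden block 45 x 45 x 55 mm high; origin centre of underside (leave alone)
- tape_roll: paper tape roll lying flat, 72 mm outside, 40 mm hole, 24 mm high; origin centre of underside (leave alone)
- bench_pin: flat beech bench pin 180 x 75 x 18 mm with a slot, along its x axis; origin on the underside, near the middle (leave alone)
- amber_jar: small amber jar with a lid, 46 mm across, 62 mm high; origin centre of underside (leave alone)
- flat_file: flat file with a wooden handle, 250 mm long, 19 mm high, along its x axis; origin on the underside, near the middle (leave alone)
- hammer: small hammer lying down, 220 mm long, along its x axis; origin on the underside (leave alone)

How it is judged:
By the outcome, as a careful person would: the job done as asked, in the order asked, and still so for the second after the job is handed in, while the arm keeps its last pose, push and grip.
It also fails if it takes over 43 s, if anything falls off the work surface, if the arm or the gripper's body presses on something with over 40 N, if the wrist force passes 120 N, or if a joint passes its speed limit or range.

## Working session

There is one attempt and no reset: what is moved stays moved. The work goes in short steps, Python scripts to look and compute and a tool call to move; the robot and the scene stay as the last step left them, time stands still between calls to the robot, and variables do not carry over. Pictures are saved under pics/ and viewed, at most 10 in all, crops included, and the job is handed in when it is done.

```bash
ls; mkdir -p pics; python3 - <<'E'
from cell import manip
import cv2,numpy as np
s=manip.read_state();print(s, manip.grip_depth)
for n in ("top","side"):
    p,d=manip.camera(n);np.savez(f"pics/{n}0.npz",p=p,d=d);cv2.imwrite(f"pics/{n}0.png",p[:,:,::-1]);i=manip.camera_info(n);print(n,i)
print(manip.camera_info("wrist"))
E
```

```text
cell.py
pics
{'clock': 0.0, 'joints': array([-1.27561270e+00,  3.00477303e-01,  1.52160639e+00, -6.76848127e-06,
        1.32069771e+00, -6.65911106e-02]), 'qd': array([-0.00044884, -0.00021204, -0.00093314,  0.00096975, -0.00174182,
        0.00079755]), 'effort': array([-2.76929022e-03, -5.31802976e+01, -3.52739382e+01,  7.07623176e-02,
        2.43918254e-02, -8.99471388e-05]), 'eef_pos': array([ 194.58450354, -514.13634825,  204.87222371]), 'eef_rot': array([-3.14040610e+00, -7.25606115e-05,  3.61776373e-01]), 'wrist_force': array([-1.1557236 ,  0.08089092,  0.25954023]), 'moment': array([-0.00261738, -0.00518806, -0.04700331]), 'finger_force': 0.0, 'finger_gap': 94.12829299735452} -18.8
top {'K': array([[539.73581176,   0.        , 293.05533168],
       [  0.        , 539.73581176, 209.85274081],
       [  0.        ,   0.        ,   1.        ]]), 'dist': array([-0.20546663,  0.        ,  0.        ,  0.        ,  0.        ]), 'rvec': array([ 2.13845394, -2.15972772,  0.16803692]), 'tvec': array([   6.35994447,  522.0109914 , 1464.02182919])}
side {'K': array([[452.61
[... 229 characters left out ...]
: array([ 0.64740307, -2.70028139,  1.05029966]), 'tvec': array([ 452.16974197,  209.31543112, 1188.33420101])}
{'K': array([[313.13835376,   0.        , 280.51872187],
       [  0.        , 313.13835376, 207.12897892],
       [  0.        ,   0.        ,   1.        ]]), 'dist': array([-0.0211164,  0.       ,  0.       ,  0.       ,  0.       ]), 'mount': array([[ 6.58629900e-04, -9.68875564e-01, -2.47547387e-01,
         7.11762618e+01],
       [ 9.99999598e-01,  7.88941243e-04, -4.27216210e-04,
        -4.21800792e-01],
       [ 6.09219690e-04, -2.47547006e-01,  9.68875693e-01,
        -1.79181248e+02],
       [ 0.00000000e+00,  0.00000000e+00,  0.00000000e+00,
         1.00000000e+00]])}
```

View pics/top0.png

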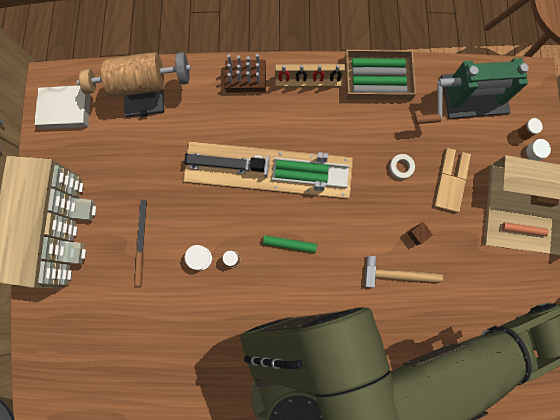

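View pics/side0.png

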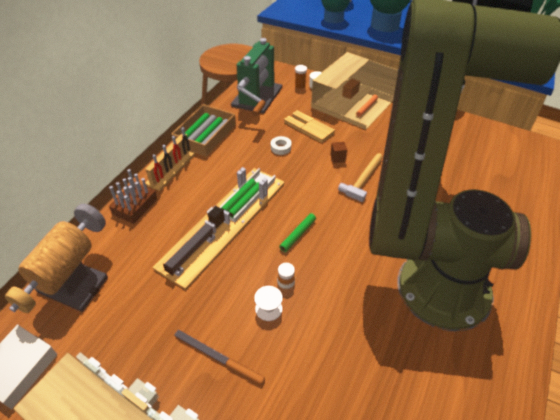

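Top view: the jig spans about (185,145)–(352,195), with the sleeve to the left and the head block at (258,163). The two green sticks are around (300,172) and the loose stick is at (290,244). The side view shows the same layout. Next I'll measure these.

```bash
cat > h.py <<'E'
import numpy as np,cv2
from scipy.spatial.transform import Rotation as R
from cell import manip
def pose(s):
    T=np.eye(4);T[:3,:3]=R.from_euler('xyz',s['eef_rot']).as_matrix();T[:3,3]=s['eef_pos'];return T
def cam(n,s=None):
    i=manip.camera_info(n)
    if n=='wrist': C=pose(s)@i['mount'];return i['K'],i['dist'],C[:3,:3],C[:3,3]
    r=cv2.Rodrigues(i['rvec'])[0];return i['K'],i['dist'],r.T,-r.T@i['tvec']
def plane(c,px,z):
    K,D,Rc,o=c
    u=cv2.undistortPoints(np.asarray(px,float).reshape(-1,1,2),K,D).reshape(-1,2)
    d=np.c_[u,np.ones(len(u))]@Rc.T
    return o+d*((z-o[2])/d[:,2])[:,None]
def green(p):
    h=cv2.cvtColor(p,cv2.COLOR_RGB2HSV);return cv2.inRange(h,(45,110,40),(80,255,255))
def blobs(m,a=80):
    n,l,st,c=cv2.connectedComponentsWithStats(m)
    return [(k,st[k]) for k in range(1,n) if st[k][4]>a],l
def axis(P):
    r=cv2.minAreaRect(P[:,:2].astype(np.float32));b=cv2.boxPoints(r)
    e=b[1]-b[0];f=b[2]-b[1]
    if np.linalg.norm(f)>np.linalg.norm(e):e,f=f,e
    return np.array(r[0]).round(1),np.arctan2(e[1],e[0]).round(4),np.linalg.norm(e).round(1),np.linalg.norm(f).round(1)
E
python3 - <<'E'
from h import *
f=np.load('pics/top0.npz');p=f['p'];c=cam('top')
B,l=blobs(green(p))
for k,s in B:
    ys,xs=np.where(l==k);print(s,[axis(plane(c,np.c_[xs,ys],z)) for z in (13.5,33)])
h=cv2.cvtColor(p,cv2.COLOR_RGB2HSV)
for q in [(186,150),(215,178),(345,185),(300,230),(340,192)]: print(q,h[q[1],q[0]])
m=np.zeros(p.shape[:2],np.uint8);m[135:205,175:360]=1
w=cv2.inRange(h,(10,60,150),(25,170,255))*m
w=cv2.morphologyEx(w,cv2.MORPH_OPEN,np.ones((3,3)))
ys,xs=np.where(w>0);print(axis(plane(c,np.c_[xs,ys],12)),len(xs))
cv2.imwrite('pics/crop.png',cv2.resize(np.hstack([p[135:205,175:360,::-1],cv2.merge([w]*3)[135:205,175:360]]),None,fx=2.1,fy=4.2,interpolation=cv2.INTER_CUBIC))
E
```

```text
[352  58  54   9 431] [(array([ 975. , -262.4]), np.float32(-1.561), np.float32(163.6), np.float32(26.3)), (array([ 966.3, -258.9]), np.float32(-1.561), np.float32(161.5), np.float32(26.0))]
[353  76  54   9 483] [(array([ 916.6, -262.6]), np.float32(-1.5595), np.float32(162.3), np.float32(26.0)), (array([ 908.6, -259. ]), np.float32(-1.5595), np.float32(160.2), np.float32(25.7))]
[275 160  54  22 917] [(array([638.5, -23.9]), np.float32(1.4604), np.float32(149.8), np.float32(52.3)), (array([634.1, -23.4]), np.float32(1.4604), np.float32(147.9), np.float32(51.6))]
[263 236  54  17 482] [(array([430.5,  12.6]), np.float32(1.401), np.float32(150.6), np.float32(25.8)), (array([428.8,  12.7]), np.float32(1.401), np.float32(148.6), np.float32(25.4))]
(186, 150) [ 12 144 143]
(215, 178) [ 18 107 229]
(345, 185) [ 27  11 233]
(300, 230) [ 13 140 157]
(340, 192) [ 19 110 236]
(array([645.2,  76.1]), np.float32(1.5619), np.float32(537.5), np.float32(203.5)) 4433
```

View pics/crop.png

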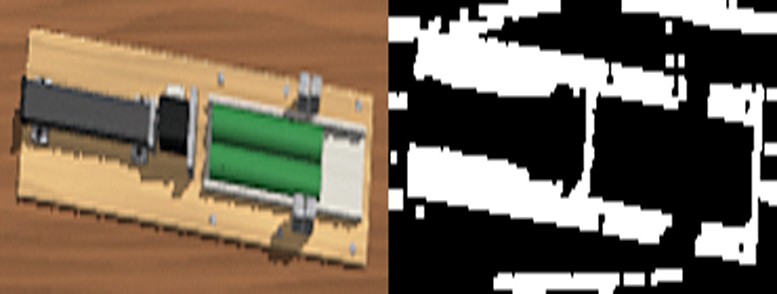

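The button (metal tab at crop (175,90)) is on the image-up side, so jig +x is roughly world +x. Next I'll refine the jig frame and plan the move over the loose stick.

```bash
cat >> h.py <<'E'
def delta(tgt,yaw,s=None):
    "shift and rotvec in tool axes to bring TCP to tgt pointing down with tool-x yaw (nearest half turn)"
    s=s or manip.read_state();T=pose(s)
    best=None
    for k in (0,np.pi,-np.pi):
        Rt=R.from_euler('xyz',[np.pi,0,yaw+k]).as_matrix()
        rv=R.from_matrix(T[:3,:3].T@Rt).as_rotvec()
        if best is None or np.linalg.norm(rv)<np.linalg.norm(best):best=rv
    return (T[:3,:3].T@(np.array(tgt)-T[:3,3])).round(1),best.round(4)
E
python3 - <<'E'
from h import *
f=np.load('pics/top0.npz');p=f['p'];c=cam('top')
h=cv2.cvtColor(p,cv2.COLOR_RGB2HSV)
w=cv2.inRange(h,(15,60,190),(25,150,255));w[:138]=0;w[200:]=0;w[:,:178]=0;w[:,358:]=0
ys,xs=np.where(w>0);a=axis(plane(c,np.c_[xs,ys],12));print(a)
y=a[1]-np.pi/2;J=np.array([[np.cos(y),-np.sin(y)],[np.sin(y),np.cos(y)]])
print('origin',a[0]-J@[0,100],'yaw',y)
for q in [(0,0)]: print(J.T@(np.array([634.1,-23.4])-(a[0]-J@[0,100])))
print(manip.read_state()['eef_rot'])
print(delta([430.5,12.6,150],1.401))
print(delta([430.5,12.6,150],1.401+0),R.from_euler('xyz',[np.pi,0,1.401]).as_matrix())
E
```

```text
(array([646.2,  71.3]), np.float32(1.4602), np.float32(477.9), np.float32(118.1))
origin [635.16289021 -28.08904643] yaw -0.11059642
[-1.57393164  4.54308617]
[-3.14053776e+00 -1.04101844e-04  3.61826107e-01]
(array([ 407.1, -409.1,   55.4]), array([-9.0000e-04, -6.0000e-04, -1.0392e+00]))
(array([ 407.1, -409.1,   55.4]), array([-9.0000e-04, -6.0000e-04, -1.0392e+00])) [[ 1.68981608e-01  9.85619204e-01  1.20703540e-16]
 [ 9.85619204e-01 -1.68981608e-01 -2.06942786e-17]
 [ 0.00000000e+00  1.22464680e-16 -1.00000000e+00]]
```

The rows are not in the units I measure in: shifts go in shares of 800 mm and turns go in shares of pi rad. I convert before sending: -170 mm is -0.2125, -136 mm is -0.17, -0.5 rad is -0.1592.

Emit:
pendant(
  moves=[
    {"trans": [0.0425,-0.0425,0],"rot": [0,0,-0.0318]},
    {"trans": [0.085,-0.085,0],"rot": [0,0,-0.0637]},
    {"trans": [0.1275,-0.1275,0],"rot": [0,0,-0.0955]},
    {"trans": [0.17,-0.17,0.0063],"rot": [0,0,-0.1273]},
    {"trans": [0.2125,-0.2125,0.0063],"rot": [0,0,-0.1592]},
  ],
  jaw=60,
)

```text
clock: 0.6
eef_pos: [293.6, -293.2, 199.8]
eef_rot: [-3.141, -0.0, 0.865]
wrist_force: [0.7, -0.1, 0.3]
finger_gap: 60.7
finger_force: 0.0
```

```bash
python3 - <<'E'
from h import *
print(delta([430.5,12.6,150],1.401))
E
```

```text
(array([321.6, -94. ,  50. ]), array([-7.000e-04, -4.000e-04, -5.356e-01]))
```

Converted, 230 mm is 0.2875, 184 mm is 0.23, -0.5 rad is -0.1592.

Emit:
pendant(
  moves=[
    {"trans": [0.0575,-0.0163,0.0063],"rot": [0,0,-0.0318]},
    {"trans": [0.115,-0.0338,0.0125],"rot": [0,0,-0.0637]},
    {"trans": [0.1725,-0.05,0.0188],"rot": [0,0,-0.0955]},
    {"trans": [0.23,-0.0675,0.025],"rot": [0,0,-0.1273]},
    {"trans": [0.2875,-0.0838,0.0313],"rot": [0,0,-0.1592]},
  ],
)

```text
clock: 1.1
eef_pos: [392.6, -75.0, 175.3]
eef_rot: [3.141, 0.0, 1.366]
wrist_force: [0.3, -1.3, -0.0]
finger_gap: 59.8
finger_force: 0.0
```

```bash
python3 - <<'E'
from h import *
print(delta([430.5,12.6,150],1.401))
E
```

```text
(array([93.5, 19.2, 25.3]), array([ 0.0002,  0.0001, -0.0351]))
```

Converted, 93.5 mm is 0.1169, 46 mm is 0.0575, -0.035 rad is -0.0111.

Emit:
pendant(
  moves=[
    {"trans": [0.0575,0.0125,0.015],"rot": [0,0,-0.0064]},
    {"trans": [0.1169,0.024,0.0313],"rot": [0,0,-0.0111]},
    {"trans": [0.1169,0.024,0.0313],"rot": [0,0,-0.0111]},
    {"trans": [0.1169,0.024,0.0313],"rot": [0,0,-0.0111]},
  ],
)

```text
clock: 1.5
eef_pos: [430.3, 11.1, 150.0]
eef_rot: [-3.14, 0.0, 1.399]
wrist_force: [0.3, 0.1, 0.6]
finger_gap: 59.8
finger_force: 0.0
```

```bash
python3 - <<'E'
from h import *
s=manip.read_state();p,d=manip.camera('wrist');c=cam('wrist',s)
cv2.imwrite('pics/w1.png',p[:,:,::-1])
B,l=blobs(green(p),500)
for k,st in B:
    ys,xs=np.where(l==k);print(st,axis(plane(c,np.c_[xs,ys],13.5)),axis(plane(c,np.c_[xs,ys],18)))
print(s['eef_pos'],delta([430.5,12.6,6.5],1.401))
E
```

```text
[ 268  122   27  147 3605] (array([429.6,  10.9]), np.float32(1.4006), np.float32(154.4), np.float32(26.0)) (array([429.8,  11.9]), np.float32(1.4006), np.float32(152.2), np.float32(25.7))
[ 462  122   67  153 7454] (array([646.8, -31.3]), np.float32(1.4606), np.float32(163.7), np.float32(56.4)) (array([643.9, -29.7]), np.float32(1.4606), np.float32(161.3), np.float32(55.6))
[430.3113828   11.14658138 149.98411071] (array([  2.4,  -0.2, 143.9]), array([-0.0005,  0.0002, -0.0038]))
```

View pics/w1.png

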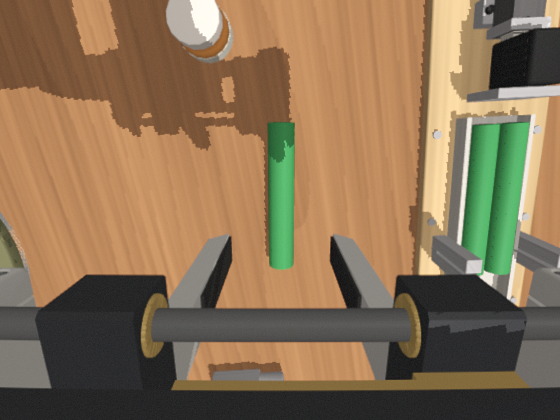

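The stick is at (281,195), centred between the open fingers, and the jig is on the right. I'll descend and grip.

Converted, 143.5 mm is 0.1794, 125 mm is 0.1563.

Emit:
pendant(
  moves=[
    {"trans": [0.0013,0,0.0563]},
    {"trans": [0.0013,0,0.1125]},
    {"trans": [0.0013,0,0.1563]},
    {"trans": [0.0013,0,0.1794]},
    {"trans": [0.0013,0,0.1794]},
  ],
)

```text
clock: 2.05
eef_pos: [429.3, 10.1, 5.4]
eef_rot: [-3.138, 0.0, 1.394]
wrist_force: [0.4, -0.4, 0.8]
finger_gap: 59.8
finger_force: 0.0
```

Emit:
pendant(
  moves=[
    {},
    {},
    {},
    {},
    {},
  ],
  jaw=20,
  grip_n=20,
)

```text
clock: 2.55
eef_pos: [431.0, 11.4, 7.4]
eef_rot: [3.141, -0.0, 1.397]
wrist_force: [-1.3, -0.6, 4.9]
finger_gap: 26.4
finger_force: 20.0
```

Converted, -120 mm is -0.15, -75 mm is -0.0938.

Emit:
pendant(
  moves=[
    {"trans": [0,0,-0.0375]},
    {"trans": [0,0,-0.0938]},
    {"trans": [0,0,-0.15]},
    {"trans": [0,0,-0.15]},
    {"trans": [0,0,-0.15]},
  ],
)

```text
clock: 3.05
eef_pos: [430.9, 11.5, 127.3]
eef_rot: [3.14, -0.0, 1.397]
wrist_force: [-0.0, -0.3, -2.2]
finger_gap: 26.5
finger_force: 20.0
```

```bash
python3 - <<'E'
from h import *
S=[]
for k in range(3):
    s=manip.read_state();S.append(np.r_[s['eef_pos'],s['eef_rot'][2]]);p,d=manip.camera('wrist')
print(np.round(S,3));c=cam('wrist',s);T=pose(s)
cv2.imwrite('pics/w2.png',p[:,:,::-1])
B,l=blobs(green(p),500)
for k,st in B:
    ys,xs=np.where(l==k);P=np.c_[xs,ys]
    # tool-frame extents on plane of the top of the held stick / cradle sticks
    for z in ((s['eef_pos'][2]+7,s['eef_pos'][2]+20.5) if 281>st[0] and 281<st[0]+st[2] else (27.5,41)):
        W=plane(c,P,z);L=(W-T[:3,3])@T[:3,:3];print(st,z.__round__(1),L.min(0).round(1),L.max(0).round(1),axis(W))
J=-0.1106;o=np.array([635.2,-28.1]);Rj=np.array([[np.cos(J),-np.sin(J)],[np.sin(J),np.cos(J)]])
g=o+Rj@[0,4.5];print('goal',g,delta([*g,127],J+np.pi/2),delta([*g,44],J+np.pi/2))
E
```

```text
[[430.875  11.493 127.263   1.397]
 [430.28   11.503 126.207   1.397]
 [430.077  11.478 125.752   1.397]]
[ 256  118   49  191 8531] 132.8 [-36.6 -14.   -7. ] [76.6 12.6 -7. ] (array([432.7,  31.3]), np.float32(1.4067), np.float32(113.4), np.float32(26.4))
[ 256  118   49  191 8531] 146.3 [-28.1 -12.9 -20.5] [ 76.3  11.5 -20.5] (array([433.5,  35.3]), np.float32(1.4067), np.float32(104.5), np.float32(24.4))
[ 477  122   74  164 8681] 27.5 [-78.3 179.9  97.8] [ 77.6 242.8  97.9] (array([638. , -26.6]), np.float32(1.4602), np.float32(156.8), np.float32(54.4))
[ 477  122   74  164 8681] 41 [-71.  171.1  84.3] [ 77.3 231.   84.4] (array([628.5, -21.3]), np.float32(1.4602), np.float32(149.1), np.float32(51.8))
[ 261  342   40   29 1026] 132.8 [-82.9 -13.2  -7. ] [-61.2  12.   -7. ] (array([417. , -59.4]), np.float32(-0.1717), np.float32(25.2), np.float32(21.6))
[ 261  342   40   29 1026] 146.3 [-70.7 -12.2 -20.5] [-50.8  11.  -20.5] (array([419. , -48.3]), np.float32(-0.1717), np.float32(23.3), np.float32(19.9))
goal [635.69668595 -23.62749477] (array([  1. , 208.7,  -1.9]), array([-0.0025,  0.0002, -0.0634])) (array([  1. , 208.9,  81.1]), array([-0.0025,  0.0002, -0.0634]))
```

View pics/w2.png

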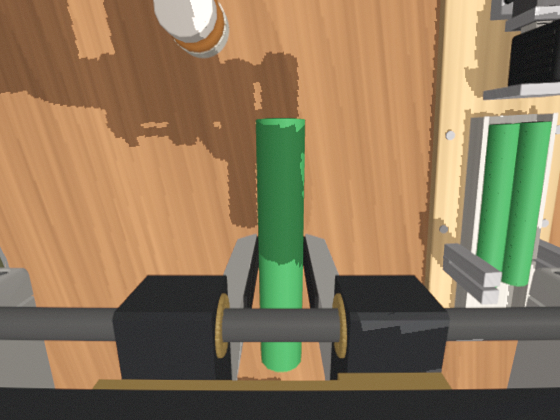

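The stick is held, its far end at (280,118), i.e. tool x ≈ +76.4. Next I'll carry it over the cradle.

Converted, 208.5 mm is 0.2606, 180 mm is 0.225, -0.063 rad is -0.0201.

Emit:
pendant(
  moves=[
    {"trans": [0,0.0563,0],"rot": [0,0,-0.0048]},
    {"trans": [0,0.1125,0],"rot": [0,0,-0.0095]},
    {"trans": [0,0.1688,0],"rot": [0,0,-0.0143]},
    {"trans": [0,0.225,0],"rot": [0,0,-0.0201]},
    {"trans": [0,0.2606,0],"rot": [0,0,-0.0201]},
  ],
)

```text
clock: 3.7
eef_pos: [637.7, -25.2, 124.5]
eef_rot: [-3.139, 0.0, 1.46]
wrist_force: [-0.2, -0.0, -1.1]
finger_gap: 26.6
finger_force: 20.0
```

```bash
cat > look.py <<'E'
from h import *
import sys
manip.camera('wrist');manip.camera('wrist')
S=[];p=None
for k in range(3):
    s=manip.read_state();S.append(np.r_[s['eef_pos'],s['eef_rot']]);p,d=manip.camera('wrist')
S=np.array(S);print('pose',S.mean(0).round(4),'std',S.std(0).round(2));s['eef_pos']=S[:,:3].mean(0)
c=cam('wrist',s);T=pose(s);np.savez('pics/'+sys.argv[1],p=p,d=d)
cv2.imwrite('pics/'+sys.argv[1]+'.png',p[:,:,::-1])
J=-0.1106;o=np.array([635.2,-28.1]);Rj=np.array([[np.cos(J),-np.sin(J)],[np.sin(J),np.cos(J)]])
g=o+Rj@[0,4.5];print('goal delta',delta([*g,44],J+np.pi/2,s))
E
python3 look.py w3
```

```text
pose [636.3126 -24.888  124.3028  -3.1383   0.       1.4595] std [0.89 0.28 0.34 0.   0.   0.  ]
goal delta (array([ 1.2, -0.5, 80.3]), array([-0.0033,  0.    , -0.0005]))
```

View pics/w3.png

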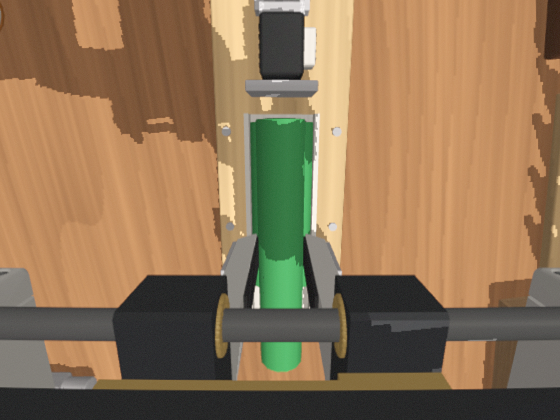

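The held stick is over the pair: its end is at row 119 and theirs at about row 122. I'll separate them by depth to get the end and side offsets.

```bash
cat > cmp.py <<'E'
from h import *
import sys
f=np.load('pics/'+sys.argv[1]+'.npz');p,d=f['p'],f['d'];v=[float(x) for x in sys.argv[2:8]]
s=dict(eef_pos=np.array(v[:3]),eef_rot=np.array(v[3:]));c=cam('wrist',s);T=pose(s)
K,D,Rc,o=c
ys,xs=np.where((green(p)>0)&(d>0))
u=cv2.undistortPoints(np.c_[xs,ys].astype(float).reshape(-1,1,2),K,D).reshape(-1,2)
W=o+(np.c_[u,np.ones(len(u))]*d[ys,xs][:,None])@Rc.T
L=(W-T[:3,3])@T[:3,:3]
zs=v[2]+7 # height of c axis
hi=(W[:,2]>zs-4)
for nm,m in (('c',hi),('ab',W[:,2]<zs-18 if zs>62 else (W[:,2]<41.5)&(W[:,2]>25)&~hi)):
    Q=L[m];far=Q[Q[:,0]>60];r=Q[(Q[:,0]>25)&(Q[:,0]<65)]
    print(nm,len(Q),'top z',np.percentile(W[m][:,2],98).round(1),'end x',[np.percentile(far[far[:,1]*g>0][:,0],99.5).round(1) for g in (1,-1)],'y',np.percentile(r[:,1],[.3,99.7]).round(1))
E
python3 cmp.py w3 636.31 -24.89 124.3 -3.1383 0 1.4595
```

```text
c 9701 top z 144.3 end x [np.float64(76.0), np.float64(75.9)] y [-14.1  12.1]
ab 1406 top z 39.1 end x [np.float64(76.1), np.float64(75.8)] y [-25.9  26.1]
```

Converted, 72 mm is 0.09, 70 mm is 0.0875.

Emit:
pendant(
  moves=[
    {"trans": [0,0.0013,0.0375]},
    {"trans": [0,0.0013,0.0688]},
    {"trans": [0,0.0013,0.0875]},
    {"trans": [0,0.0013,0.09]},
    {"trans": [0,0.0013,0.09]},
  ],
)

```text
clock: 4.45
eef_pos: [637.1, -24.7, 55.6]
eef_rot: [3.141, -0.0, 1.46]
wrist_force: [0.4, 0.1, -0.6]
finger_gap: 26.1
finger_force: 20.0
```

```bash
python3 look.py w4 | tee o; python3 cmp.py w4 $(grep -o '\[[^]]*\]' o | head -1 | tr -d '[]')
```

```text
pose [637.6244 -24.789   56.2957   3.1397  -0.       1.4598] std [0.03 0.01 0.09 0.   0.   0.  ]
goal delta (array([ 0.9, -2.1, 12.3]), array([ 0.0018, -0.    , -0.0004]))
c 9735 top z 76.3 end x [np.float64(76.0), np.float64(75.9)] y [-14.1  12.1]
ab 3960 top z 41.6 end x [np.float64(76.2), np.float64(76.2)] y [-28.5  23.2]
```

Converted, 8 mm is 0.01, -1.6 mm is -0.002.

Emit:
pendant(
  moves=[
    {"trans": [0.0003,-0.002,0.0038]},
    {"trans": [0.0003,-0.002,0.0075]},
    {"trans": [0.0003,-0.002,0.01]},
    {"trans": [0.0003,-0.002,0.01]},
    {"trans": [0.0003,-0.002,0.01]},
  ],
)

```text
clock: 5.2
eef_pos: [635.5, -24.4, 46.9]
eef_rot: [-3.141, -0.0, 1.46]
wrist_force: [0.3, 0.1, 0.2]
finger_gap: 26.9
finger_force: 20.0
```

```bash
python3 look.py w5 | tee o; python3 cmp.py w5 $(grep -o '\[[^]]*\]' o | head -1 | tr -d '[]')
```

```text
pose [635.5944 -24.3947  47.0552   3.1414  -0.       1.4598] std [0.   0.01 0.02 0.   0.   0.  ]
goal delta (array([0.8, 0. , 3.1]), array([ 0.0002,  0.    , -0.0004]))
c 9736 top z 67.0 end x [np.float64(76.0), np.float64(75.9)] y [-14.1  12.1]
ab 4294 top z 41.3 end x [np.float64(76.0), np.float64(76.0)] y [-26.4  25.2]
```

Converted, 1.8 mm is 0.0023, 1 mm is 0.0013.

Emit:
pendant(
  moves=[
    {"trans": [0,0.0004,0.0013]},
    {"trans": [0,0.0004,0.0023]},
    {"trans": [0,0.0004,0.0023]},
  ],
)

```text
clock: 5.75
eef_pos: [635.8, -24.4, 45.1]
eef_rot: [-3.141, 0.0, 1.46]
wrist_force: [0.2, -0.2, -0.3]
finger_gap: 26.5
finger_force: 20.0
```

Emit:
pendant(
  moves=[
    {"trans": [0,0,0.0009]},
    {"trans": [0,0,0.0009]},
    {"trans": [0,0,0.0009]},
  ],
)

```text
clock: 6.05
eef_pos: [636.1, -24.5, 45.0]
eef_rot: [3.141, -0.0, 1.46]
wrist_force: [-1.7, -0.1, 6.3]
finger_gap: 26.5
finger_force: 20.0
```

```bash
python3 look.py w6 | tee o; python3 cmp.py w6 $(grep -o '\[[^]]*\]' o | head -1 | tr -d '[]');python3 -c "
from cell import manip;print(manip.read_state()['wrist_force'])"
```

```text
pose [636.0636 -24.4407  44.9786   3.1408   0.       1.4598] std [0.01 0.02 0.01 0.   0.   0.  ]
goal delta (array([ 0.8, -0.5,  1. ]), array([ 0.0008, -0.    , -0.0004]))
c 9771 top z 64.9 end x [np.float64(76.0), np.float64(75.9)] y [-14.2  12.1]
ab 4478 top z 41.3 end x [np.float64(76.0), np.float64(75.9)] y [-27.   24.9]
[-1.83668675  0.68252866  4.80588883]
```

Contact at about 6 N, ends level, centred. I'll open and lift off.

Emit:
pendant(
  moves=[
    {},
    {},
    {},
    {},
  ],
  jaw=44,
)

```text
clock: 6.7
eef_pos: [635.7, -24.4, 44.3]
eef_rot: [-3.141, 0.0, 1.46]
wrist_force: [-0.5, 0.1, 0.3]
finger_gap: 43.5
finger_force: 0.0
```

Emit:
pendant(
  moves=[
    {"trans": [0,0,-0.0188]},
    {"trans": [0,0,-0.05]},
    {"trans": [0,0,-0.0938]},
    {"trans": [0,0,-0.0938]},
    {"trans": [0,0,-0.0938]},
  ],
  jaw=56,
)

```text
clock: 7.2
eef_pos: [636.2, -24.4, 120.8]
eef_rot: [3.14, -0.0, 1.46]
wrist_force: [-0.5, -0.5, -0.3]
finger_gap: 56.0
finger_force: 0.0
```

```bash
python3 look.py w7 | tee o; python3 cmp.py w7 $(grep -o '\[[^]]*\]' o | head -1 | tr -d '[]')
```

```text
pose [635.3559 -24.382  118.6425  -3.1401   0.       1.4598] std [0.02 0.   0.16 0.   0.   0.  ]
goal delta (array([ 0.8,  0.4, 74.6]), array([-0.0017,  0.    , -0.0004]))Traceback (most recent call last):
  File "cmp.py", line 14, in <module>
    print(nm,len(Q),'top z',np.percentile(W[m][:,2],98).round(1),'end x',[np.percentile(far[far[:,1]*g>0][:,0],99.5).round(1) for g in (1,-1)],'y',np.percentile(r[:,1],[.3,99.7]).round(1))
                            ~~~~~~~~~~~~~^^^^^^^^^^^^^^
    return _quantile_unchecked(
        a, q, axis, out, overwrite_input, method, keepdims, weights)
    return _ureduce(a,
                    func=_quantile_ureduce_func,
    ...<5 lines>...
                    overwrite_input=overwrite_input,
                    method=method)
    r = func(a, **kwargs)
    result = _quantile(arr,
                       quantiles=q,
    ...<2 lines>...
                       out=out,
                       weights=wgt)
    slices_having_nans = np.isnan(arr[-1, ...])
                                  ~~~^^^^^^^^^
IndexError: index -1 is out of bounds for axis 0 with size 0
```

View pics/w7.png

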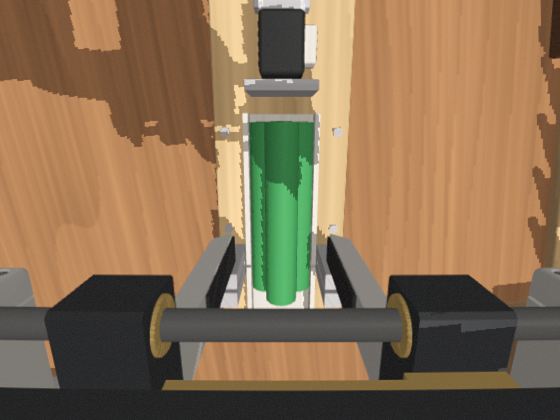

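The third stick sits saddled on the pair, far ends all near row 121. The head's black block is at about (282,44) with the plate at row 82. Next I'll quantify the end levels and the block centre.

```bash
python3 - <<'E'
from h import *
f=np.load('pics/w7.npz');p,d=f['p'],f['d']
s=dict(eef_pos=np.array([635.356,-24.382,118.64]),eef_rot=np.array([-3.1401,0,1.4598]));K,D,Rc,o=c=cam('wrist',s);T=pose(s)
def pts(m):
    ys,xs=np.where(m&(d>0));u=cv2.undistortPoints(np.c_[xs,ys].astype(float).reshape(-1,1,2),K,D).reshape(-1,2)
    return o+(np.c_[u,np.ones(len(u))]*d[ys,xs][:,None])@Rc.T
J=-0.1106;O=np.array([635.2,-28.1,0]);Rj=R.from_euler('z',J).as_matrix()
jig=lambda W:(W-O)@Rj
G=jig(pts(green(p)>0))
for n,m in (('c',G[:,2]>50),('b',(G[:,0]>16)&(G[:,2]<42)),('a',(G[:,0]<-16)&(G[:,2]<42))):
    Q=G[m];print(n,'y ends',np.percentile(Q[:,1],[.3,99.7]).round(1),'x',np.percentile(Q[:,0],[.3,99.7]).round(1),'zmax',np.percentile(Q[:,2],99).round(1))
v=p.max(2);m=(v<60);m[100:]=0;m[:,:240]=0;m[:,330:]=0
B=jig(pts(m));B=B[(B[:,2]>77)&(B[:,2]<84)];print('block',np.percentile(B,[.5,99.5],axis=0).round(1))
m=np.zeros_like(m);m[15:110,230:330]=1;A=jig(pts(m))
P=A[(A[:,2]>59)&(A[:,2]<68)&(A[:,1]<112)];print('plate',np.percentile(P,[1,99],axis=0).round(1))
U=A[(A[:,2]>70)&(A[:,2]<78)&(A[:,0]>16)];print('button',np.percentile(U,[1,99],axis=0).round(1) if len(U) else 0)
E
```

```text
c y ends [-67.8  79.4] x [-13.8  12.5] zmax 65.1
b y ends [-68.   79.6] x [16.  25.6] zmax 41.5
a y ends [-67.3  79. ] x [-26.7 -16. ] zmax 41.7
block [[-15.  109.   77.2]
 [ 13.5 147.6  82. ]]
plate [[-26.7 100.9  59.6]
 [ 25.2 109.2  65.8]]
button [[ 16.1 117.1  70.7]
 [ 22.7 140.   75.7]]
```

Converted, 124 mm is 0.155, 90 mm is 0.1125.

Emit:
pendant(
  moves=[
    {"trans": [0.0563,0.0008,0]},
    {"trans": [0.1125,0.0008,0]},
    {"trans": [0.155,0.0008,0]},
    {"trans": [0.155,0.0008,0]},
    {"trans": [0.155,0.0008,0]},
  ],
  jaw=66,
)

```text
clock: 7.95
eef_pos: [649.9, 99.0, 118.8]
eef_rot: [-3.141, 0.0, 1.461]
wrist_force: [0.1, -0.3, 0.4]
finger_gap: 66.1
finger_force: 0.0
```

```bash
python3 look.py w8; python3 - <<'E'
from h import *
J=-0.1106;O=np.array([635.2,-28.1,0]);Rj=R.from_euler('z',J).as_matrix()
s=manip.read_state();print(delta(O+Rj@[0.3,128.5,45.5],J+np.pi/2,s), (s['eef_pos']-O)@Rj)
E
```

```text
pose [ 6.501010e+02  9.755630e+01  1.192392e+02 -3.141200e+00  2.000000e-04
  1.458600e+00] std [0.04 0.08 0.11 0.   0.   0.  ]
goal delta (array([-122. ,   -0.7,   75.3]), array([-0.0002,  0.0001, -0.0019]))
(array([ 1.9, -0.7, 73.9]), array([-0.0001,  0.    , -0.0019])) [  1.00744044 126.57966852 119.44276482]
```

View pics/w8.png

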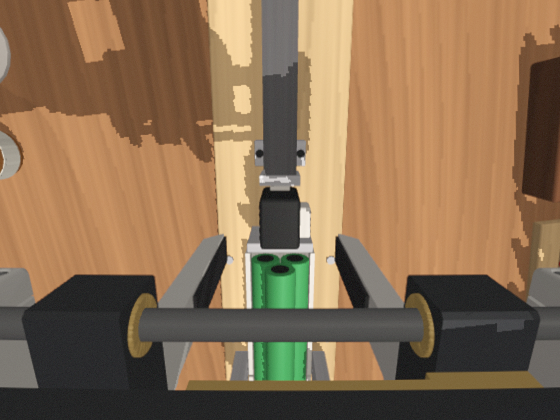

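The head (280,218) with its button (304,220) lies between the fingers, sleeve mouth at row 180, all three ends at the plate side. I'll descend and squeeze.

Converted, 73.5 mm is 0.0919, 55 mm is 0.0688.

Emit:
pendant(
  moves=[
    {"trans": [0.0019,-0.0006,0.0375]},
    {"trans": [0.0019,-0.0006,0.0688]},
    {"trans": [0.0019,-0.0006,0.0919]},
    {"trans": [0.0019,-0.0006,0.0919]},
    {"trans": [0.0019,-0.0006,0.0919]},
  ],
)

```text
clock: 8.7
eef_pos: [650.1, 99.8, 46.6]
eef_rot: [3.141, -0.0, 1.459]
wrist_force: [0.2, 0.5, 1.0]
finger_gap: 65.9
finger_force: 0.0
```

Emit:
pendant(
  moves=[
    {},
    {},
    {},
    {},
    {},
  ],
  jaw=20,
  grip_n=30,
)

```text
clock: 9.2
eef_pos: [650.6, 100.3, 46.8]
eef_rot: [3.139, -0.0, 1.46]
wrist_force: [13.0, -1.7, -4.7]
finger_gap: 31.3
finger_force: 30.0
```

Emit:
pendant(
  moves=[
    {},
    {},
    {},
  ],
)

```text
clock: 9.5
eef_pos: [650.6, 100.3, 46.8]
eef_rot: [3.139, -0.0, 1.46]
wrist_force: [5.6, -0.2, 0.9]
finger_gap: 31.5
finger_force: 30.0
```

```bash
python3 - <<'E'
from h import *
J=-0.1106;O=np.array([635.2,-28.1,0]);Rj=R.from_euler('z',J).as_matrix()
s=manip.read_state();print((s['eef_pos']-O)@Rj,s['wrist_force']@Rj)
E
```

```text
[  1.17426925 129.30381005  46.75041844] [5.57958947 0.40743369 0.90318289]
```

Converted, -18 mm is -0.0225, -15 mm is -0.0188.

Emit:
pendant(
  moves=[
    {"trans": [-0.005,0,0]},
    {"trans": [-0.01,0,0]},
    {"trans": [-0.015,0,0]},
    {"trans": [-0.0188,0,0]},
    {"trans": [-0.0225,0,0]},
  ],
)

```text
clock: 10.0
eef_pos: [648.6, 82.5, 46.8]
eef_rot: [3.139, -0.001, 1.46]
wrist_force: [5.7, 1.5, 1.8]
finger_gap: 31.9
finger_force: 30.0
```

Emit:
pendant(
  moves=[
    {"trans": [-0.0038,0,0]},
    {"trans": [-0.0075,0,0]},
    {"trans": [-0.0113,0,0]},
    {"trans": [-0.015,0,0]},
    {"trans": [-0.0188,0,0]},
  ],
)

```text
clock: 10.5
eef_pos: [647.0, 67.8, 46.7]
eef_rot: [3.139, -0.001, 1.46]
wrist_force: [6.2, 2.5, 1.9]
finger_gap: 31.9
finger_force: 30.0
```

Emit:
pendant(
  moves=[
    {"trans": [-0.0038,0,0]},
    {"trans": [-0.0075,0,0]},
    {"trans": [-0.0113,0,0]},
    {"trans": [-0.0138,0,0]},
    {"trans": [-0.015,0,0]},
  ],
)

```text
clock: 11.0
eef_pos: [645.6, 55.9, 46.8]
eef_rot: [3.139, -0.001, 1.46]
wrist_force: [5.6, 2.7, 2.4]
finger_gap: 31.6
finger_force: 30.0
```

```bash
python3 look.py w9; python3 - <<'E'
from h import *
J=-0.1106;O=np.array([635.2,-28.1,0]);Rj=R.from_euler('z',J).as_matrix()
s=manip.read_state();print((s['eef_pos']-O)@Rj,s['wrist_force']@Rj)
p=cv2.imread('pics/w9.png')[40:280,200:360];cv2.imwrite('pics/w9c.png',cv2.resize(p,None,fx=2.5,fy=2.5,interpolation=cv2.INTER_CUBIC))
E
```

```text
pose [ 6.455772e+02  5.574720e+01  4.674090e+01  3.139400e+00 -6.000000e-04
  1.459800e+00] std [0.01 0.01 0.01 0.   0.   0.  ]
goal delta (array([-80. ,  -1. ,   2.7]), array([ 0.0022, -0.0005, -0.0004]))
[ 1.04392201 84.50364447 46.73399624] [4.79965923 1.39196511 2.32019352]
```

View pics/w9c.png

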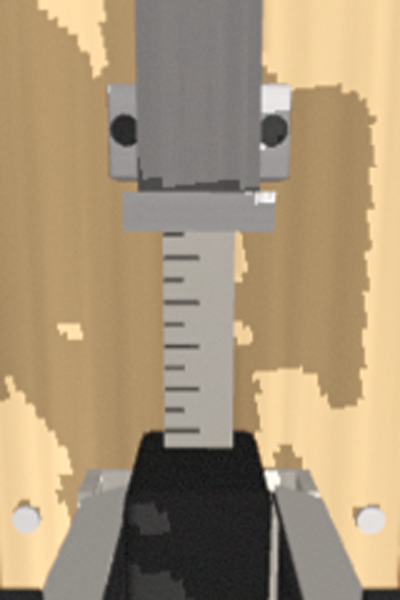

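The scale shows half-width lines at crop rows 431 (0), 388, 345, 302, 257 (40) and a short line at 234 (45). The mouth edge is at about row 232, so the reading is roughly 45.3 mm and about 4.7 mm remains.

Converted, -4.6 mm is -0.0058, -4 mm is -0.005.

Emit:
pendant(
  moves=[
    {"trans": [-0.0019,0,0]},
    {"trans": [-0.0038,0,0]},
    {"trans": [-0.005,0,0]},
    {"trans": [-0.0058,0,0]},
    {"trans": [-0.0058,0,0]},
  ],
)

```text
clock: 11.75
eef_pos: [645.1, 51.3, 46.7]
eef_rot: [3.139, -0.001, 1.46]
wrist_force: [4.8, 1.8, 2.1]
finger_gap: 31.8
finger_force: 30.0
```

```bash
python3 look.py w10; python3 - <<'E'
from h import *
J=-0.1106;O=np.array([635.2,-28.1,0]);Rj=R.from_euler('z',J).as_matrix()
s=manip.read_state();print((s['eef_pos']-O)@Rj,s['wrist_force']@Rj,s['finger_gap'])
q=cv2.imread('pics/w10.png');p=q[70:250,230:330];cv2.imwrite('pics/w10c.png',np.hstack([cv2.resize(p,None,fx=3.2,fy=3.2,interpolation=cv2.INTER_CUBIC),cv2.resize(q[120:160,250:310],(440,576),interpolation=cv2.INTER_NEAREST)]))
# line rows on the tube's left part, and mouth edge
g=cv2.cvtColor(q,cv2.COLOR_BGR2GRAY);print([(r,int(g[r,267:272].mean()),int(g[r,285:291].mean())) for r in range(125,150)])
E
```

```text
pose [ 6.450684e+02  5.131780e+01  4.673320e+01  3.139400e+00 -7.000000e-04
  1.459900e+00] std [0.01 0.   0.01 0.   0.   0.  ]
goal delta (array([-75.5,  -1. ,   2.7]), array([ 0.0022, -0.0007, -0.0004]))
[ 1.04856111 80.01268357 46.72630142] [4.9352162  1.73686487 2.48615   ] 31.779113942932153
[(125, 94, 92), (126, 155, 154), (127, 174, 173), (128, 172, 173), (129, 172, 172), (130, 171, 172), (131, 173, 171), (132, 157, 172), (133, 83, 172), (134, 114, 171), (135, 171, 172), (136, 173, 172), (137, 171, 172), (138, 171, 172), (139, 172, 171), (140, 172, 171), (141, 158, 171), (142, 102, 171), (143, 105, 171), (144, 162, 172), (145, 172, 171), (146, 171, 171), (147, 171, 171), (148, 172, 172), (149, 172, 171)]
```

View pics/w10c.png

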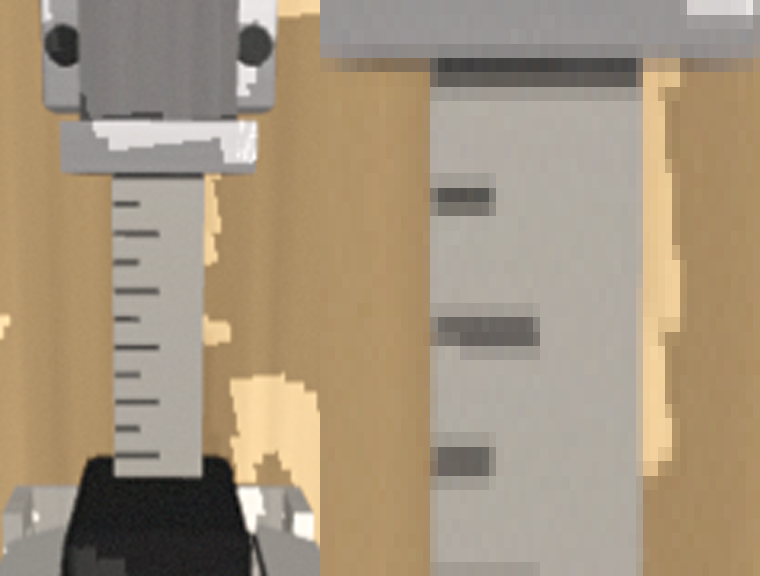

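The thick full-width line sits right at the mouth edge, so the reading is 50 mm within about 0.3 mm. A last numeric check of the sticks from the fixed cameras.

```bash
python3 - <<'E'
from h import *
J=-0.1106;O=np.array([635.2,-28.1,0]);Rj=R.from_euler('z',J).as_matrix()
for n in ('side','top'):
    p,d=manip.camera(n);K,D,Rc,o=cam(n)
    ys,xs=np.where((green(p)>0)&(d>0));u=cv2.undistortPoints(np.c_[xs,ys].astype(float).reshape(-1,1,2),K,D).reshape(-1,2)
    G=(o+(np.c_[u,np.ones(len(u))]*d[ys,xs][:,None])@Rc.T-O)@Rj
    G=G[(abs(G[:,0])<40)&(abs(G[:,1])<180)]
    for nm,m in (('c',G[:,2]>46),('b',(G[:,0]>16)&(G[:,2]<42)),('a',(G[:,0]<-16)&(G[:,2]<42))):
        Q=G[m]
        if len(Q)>20: print(n,nm,len(Q),'y',np.percentile(Q[:,1],[1,99]).round(1),'x',np.percentile(Q[:,0],[1,99]).round(1),'zmax',np.percentile(Q[:,2],99).round(1))
s=manip.read_state();print(s['clock'],s['finger_gap'],s['finger_force'])
E
```

```text
side c 82 y [-95.9  42.7] x [-15.9   4. ] zmax 65.7
side a 96 y [-55.6  45.8] x [-27.8 -16.6] zmax 41.8
top c 382 y [-96.6  12.4] x [-13.7  12.3] zmax 69.7
top b 73 y [-95.4  14.3] x [17.1 24. ] zmax 41.6
top a 133 y [-94.4   3.4] x [-26.9 -16. ] zmax 41.9
12.1 31.37475500233633 29.999214112758636
```

```bash
python3 -c "
from cell import manip;print(manip.sign_off())"
```

```text
the job is handed in; nothing more can be done
None
```

The loose stick is in the groove on top of the other two with ends level, the feed arm is out to the 50 mm mark (read to about 0.3 mm) with its plate behind all three sticks, and the job was handed in at about 12 s with the head still squeezed at 30 N.

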